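Uncover the locating fixture and poise the cast lever over its pins

ROBOT

A 7-joint arm with a two-finger parallel gripper is mounted at the origin on a cart in front of the work surface, level with it; the furniture and walls round the work are solid. World frame = base frame: x ahead of the robot, y to its left, z up, the work surface at z = 0. Lengths are in mm, angles in rad, forces in N, time in s.
With the tool pointing down it reaches from about 375 to 925 mm from the base axis. Payload 3.1 kg.
Tool frame: the origin (TCP) lies between the finger pads; the fingertips stand 19 mm ahead of it and the grasp point (between the pads) is the TCP (finger_overhang is the distance from the TCP to the fingertips, in mm); z points along the fingers, y is the line along which they close (so a half turn about z gives the same grasp; the last joint's range is limited). The gripper opens to 85 mm and grips with 20 to 120 N. Pads are 22 mm wide; open, the fingers measure 114 mm over their backs; the gripper's body (76 mm by 85 mm) begins 54 mm behind the grasp point. The pads swing forward as they close: fully open they stand 13 mm farther back than shut.
Start: joints at [1.224, 0.383, 0.044, 1.598, -0.018, 1.161, -0.05], TCP at [160.076, -629.983, 250.269] pointing down, gripper open.
Joint ranges: [-2.61, 2.61], [-0.41, 2.15], [-1.48, 1.57], [0, 2.5], [-1.57, 4.71], [0.05, 1.97], [-2.85, 2.85]. Speed limits (rad/s): [2.79, 2.79, 3.14, 3.14, 3.14, 3.14, 3.14].

INTERFACE

Orientations are given as a 3x3 rotation matrix whose columns are the frame's x, y, z axes.
In Python, from rig import read_state, camera, job_done, finger_overhang gives the robot as it stands.
- The arm moves only by the tool carry_out, never from a script. Its argument "series" is a list of rows, each a list of 4 numbers: the shift along the tool's x, y, z in shares of 0.5 m (1.0 is 0.5 m), then the turn about the tool's z in a scale on which 1.0 is pi/2 rad. In form: [[dx, dy, dz, roll], ...]. A call has 1 to 20 rows; each row is the pose to reach, as a shift and turn from the pose commanded when the call began, along the tool's axes at that moment; what a row does not reach only later rows make up. A row lasts 1/10 s, in which the tool goes at most 50 mm and 8.59 degrees, less where a joint would pass 70% of its speed; a pose out of reach is approached as far as the arm can. Shift and turn numbers lie between -1 and 1, and a call with a number outside is refused. A call with a gripper value outside its range is refused whole. "claw" is the opening, from 0 (shut) to 1 (fully open), set as the call begins (left out, the last holds). The fingers move at their own pace and stop on an object; "newtons" is the grip in N (left out, the last holds). Time passes only in rows, so rows that repeat a pose let the fingers close. It gives the time, the measured TCP pose, the force, the opening and the grip force at its end, in the units of the state.
- read_state(): the state, without advancing time (a new reading comes with each control period).
- camera(name): name is "side" or "top" or "wrist"; returns a dict with "img" (480x640x3 uint8, red, green, blue), "z_map" (480x640 float32, mm along the optical axis (not along the pixel's ray), 0 where there is no reading), "camera_matrix" (3x3 intrinsics, pixels), "xyz" and "orientation" of the camera in the world. Camera axes: x right, y down, z forward; pixel columns grow to the right and rows downward; lengths in mm; the calibration is good to about 2 mm. A picture is of the moment at which its call begins.
- job_done(): hands the job in; it is judged then, once.
The state is a dict: "clock": time; "q": joint angles; "joint_vel": joint speeds; "tau": joint torques, N m; "position": TCP position; "tool_rot": TCP orientation; "force": force on the tool from outside, world axes, zero at the start; "wrist_torque": the same for the moment, N m; "finger_gap": opening from 0.0 (shut) to 1.0 (fully open); "grasp_force": force on a finger pad.
Only numpy, scipy, OpenCV 4.12 (cv2) and the standard library are available. Lean on these libraries where they do the work, as an engineer would, in place of code of your own. Each camera call takes 0.05 s, during which the arm holds its last target. There are 200 camera calls.

TASK

Get the cast lever ready to be seated for scanning: prise up the closed cover of the locating fixture with the screwdriver blade in the slot at its front (no fingers on the cover until the blade has raised it), swing the cover right back past upright so that it stays open, and lay the screwdriver down on the table. Then pick the lever up by its balance point and hold it level over the open fixture, each bore straight above its own pin with its underside about 3 cm above the pin tips, and finish still holding it there. Never let the lever touch the fixture, and leave the other things where they are.

Things in the scene. Friction and masses are not known exactly. Their poses are not given: they have to be found in the camera images.
- screwdriver: Flat-blade screwdriver, red handle, 197 mm long, 0.07 kg, lying level. Origin on the table under its mid-length; x axis from blade tip to handle end, z up. Centre line 13 mm above the origin. Handle from x = 8 to 98 mm, to be gripped as a 26 mm square bar (best 25 to 45 mm from the origin); shank 6 mm thick; the flat blade, 6 mm wide and 3 mm thick, ends at x = -98 mm.
- screwdriver_tip (a point): End of the screwdriver's blade, on its centre line.
- fixture: Locating fixture bolted down: aluminium plate 150 x 240 x 10 mm (x, y, z) with a tray 124 x 212 mm on it, walls 6 mm thick, rim 44 mm above the table, closed by a grey sheet-metal cover. Origin on the table under its middle. x axis from the front wall (with the slot) to the hinge wall, z up. The two locating pins stand inside on the line x = 0.
- cover (a joint): Angle of the fixture's cover: 0 closed, flush on the rim; grows as it swings up; stop at 1.95 rad. Flat plate 126 x 214 x 3.5 mm, 0.18 kg, no handle, underside 44 mm above the table when closed. Stiff hinge: the cover stays at any angle where it is left; lifting it at the slot takes about 2.5 N.
- pry_slot (a point): Middle of the slot, on the outer face of the front wall, 38 mm above the table, just over a dark wear plate. A notch in the wall's top, 30 mm wide, 12 mm high (32 to 44 mm above the table), open through the 6 mm wall, its upper side the cover. Behind it the tray is empty as far as the hinge wall: the blade goes in along the fixture's x axis, 30 mm or more.
- cover_hinge (a point): Middle of the cover's hinge line, which runs along the fixture's y axis, 124 mm behind the slot and 44 mm above the table (height of the closed cover's underside).
- lever: Dark cast-iron lever lying flat, 0.4 to 0.65 kg: heavy round boss 46 mm across, 30 mm high, bore 20 mm; arm of I-section 16 mm wide, its sides 8 to 22 mm above the underside; small eye 24 mm across, 24 mm high, bore 11 mm, its centre 150 mm from the boss's. Origin: middle of the big boss's underside; x axis along the arm to the small eye, z up.
- balance (a point): The lever's balance point (centre of gravity): on the arm's centre line, 41 mm from the big bore's axis, 15 mm above the underside. Grip across the arm's 16 mm width here; the boss begins 18 mm away. Axes as the lever's.
- big_bore (a point): Middle of the big bore at the lever's underside.
- small_bore (a point): Middle of the small bore at the lever's underside.
- big_pin_tip (a point): Tip of the fixture's big pin (18 mm thick), 36 mm above the table, 71.5 mm from the fixture's middle towards -y of the fixture.
- small_pin_tip (a point): Tip of the fixture's small pin (9 mm thick), 36 mm above the table, 78.5 mm from the fixture's middle towards +y of the fixture.
- scan_dots: Bystander: small box 72 x 48 x 18 mm. Origin under its middle.
- gear: Bystander: printed gear 32 mm across, 21 mm high. Origin under its middle.
- brush: Bystander: dusting brush 145 x 27 x 12 mm. Origin under its middle.

How it is judged (in metres and radians):
On the way, in this order (a step that is already met when the one before it is completed fails the run):
1. the screwdriver has prised the cover up and bears on it (value of joint cover above 0.2 rad and contact force between screwdriver and fixture above 0.2 N), for 0.05 s.
2. the cover is swung back past upright (at least 92 degrees) (value of joint cover above 1.6 rad), for 0.2 s.
3. the lever is lifted clear of the table, gripped at its balance point (within 15 mm along the arm) (height (world z) of balance above 0.05 m and contact force between the fingers and lever above 2 N and x of the grasp point in the frame of balance between -0.015 and 0.015 m), for 0.2 s.
At the end, for the whole second after the job is handed in: Lever held still in the gripper at its balance point (15 mm), level within 4 degrees, touching neither fixture nor screwdriver; each bore within 8 mm sideways of its pin and 12 to 50 mm above its tip; cover open at 1.6 rad or more; screwdriver lying free on the table (contact force between the fingers and lever above 2 N and x of the grasp point in the frame of balance between -0.015 and 0.015 m and angle between lever's own z axis and vertical below 0.07 rad and horizontal distance between big_bore and big_pin_tip below 0.008 m and horizontal distance between small_bore and small_pin_tip below 0.008 m and z of big_bore in the frame of big_pin_tip between 0.012 and 0.05 m and z of small_bore in the frame of small_pin_tip between 0.012 and 0.05 m and contact force between lever and fixture below 0.1 N and contact force between each of lever, the arm and screwdriver below 0.1 N and linear speed of lever below 0.02 m/s and angular speed of lever below 0.1 rad/s and value of joint cover above 1.6 rad and height (world z) of each of screwdriver, screwdriver_tip below 0.03 m); the arm keeps its last pose, push and grip.
It fails at once if the fingers touch the fixture or its cover before the blade has raised the cover (value of joint cover below 0.2 rad and contact force between the fingers and fixture above 1 N).
It fails at once if the lever touches the fixture (contact force between lever and fixture above 1 N).
It fails at once if a bystander is moved by more than 20 mm (distance of any of scan_dots, gear, brush from where it was at the start of the episode above 0.02 m).
It also fails if it takes over 67 s, if anything falls off the work surface, if the arm or the gripper's body presses on something with over 40 N, if the wrist force passes 120 N, or if a joint passes its speed limit or range.

## Working session

There is one attempt and no reset: what is moved stays moved. The work goes in short steps, Python scripts to look and compute and a tool call to move; the robot and the scene stay as the last step left them, time stands still between calls to the robot, and variables do not carry over. Pictures are saved under pics/ and viewed, at most 10 in all, crops included, and the job is handed in when it is done.

Besides the shell and the picture viewer there is one more tool, called after "Request:" in YAML: its name, and indented under it one key for each argument. carry_out: Moves the arm, as the interface text tells. Its arguments: {"type":"object","properties":{"series":{"type":"array"},"claw":{"type":"number"},"newtons":{"type":"number"}},"required":["series"]}

```bash
mkdir -p pics; ls
python3 - <<'E'
from rig import read_state,camera
import cv2,numpy as np
for n in("top","side"):
    c=camera(n);cv2.imwrite(f"pics/{n}0.png",c["img"][:,:,::-1]);np.savez(f"{n}0.npz",**c)
    print(n,c["camera_matrix"],c["xyz"],c["orientation"])
s=read_state();print(s)
E
```

```text
pics
top [[487.43225719   0.         312.66801821]
 [  0.         487.43225719 242.67350104]
 [  0.           0.           1.        ]] [ 454.85067361    6.9738245  1014.54579022] [[-0.00442928 -0.99753629  0.07001237]
 [-0.99975265  0.00289142 -0.02205175]
 [ 0.02179498 -0.07009272 -0.99730236]]
side [[559.90562732   0.         324.97206921]
 [  0.         559.90562732 232.4383692 ]
 [  0.           0.           1.        ]] [ 405.20365877 -837.05855274  761.19302206] [[ 0.98310964 -0.12944525  0.12938067]
 [-0.181953   -0.61515441  0.7671233 ]
 [-0.01971137 -0.77770752 -0.62831718]]
{'clock': 0.1, 'q': array([ 1.22420896,  0.38379275,  0.04379764,  1.59946289, -0.01790567,
        1.16119995, -0.04989602]), 'joint_vel': array([-7.79779959e-06, -2.53520248e-03, -3.09452976e-05, -1.78103045e-03,
        6.76323013e-04, -1.90188373e-04,  5.13976015e-04]), 'tau': array([ 2.32155602e-03, -4.34726179e+01,  1.02910191e+00, -2.50454164e+01,
        1.08577183e-02,  5.43576069e-03,  2.28129707e-06]), 'position': array([ 159.86766014, -629.17244788,  248.96528911]), 'tool_rot': array([[ 9.69182866e-01,  2.46341345e-01, -7.16314804e-04],
       [ 2.46342362e-01, -9.69179987e-01,  2.36511695e-03],
       [-1.11611880e-04, -2.46868951e-03, -9.99996947e-01]]), 'force': array([ 0.33952346,  0.78102242, -0.120453  ]), 'wrist_torque': array([ 0.02497357, -0.05853873,  0.06308038]), 'grasp_force': 0.0, 'finger_gap': 1.005901388919927}
```

View pics/top0.png

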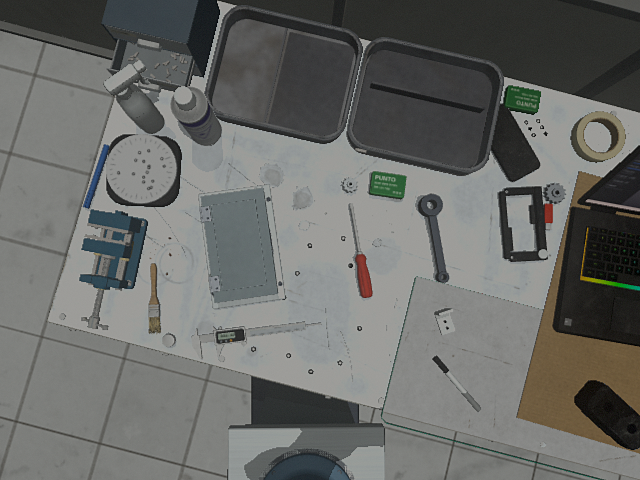

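View pics/side0.png

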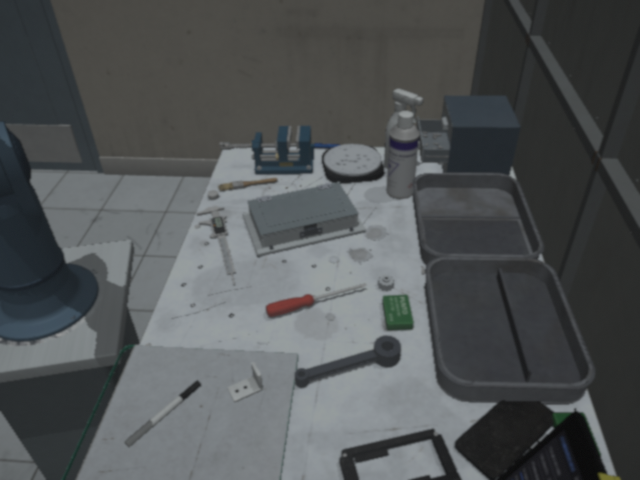

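The top view shows the closed fixture at about (243,245), with its hinges on the left and its slot facing right, towards the dark notch at (312,230) in the side view. The screwdriver runs from its tip at (350,205) to its red handle end at (367,297). The lever's boss is at (431,205) and its eye at (442,276). The gear is at (349,185), the scan-dots box at (388,185) and the brush at (153,298).

```bash
cat > h.py <<'E'
import numpy as np,cv2
def cloud(c):
    v,u=np.mgrid[0:480,0:640];K=c["camera_matrix"];z=c["z_map"]
    p=np.stack([(u-K[0,2])/K[0,0]*z,(v-K[1,2])/K[1,1]*z,z],-1)
    return p@c["orientation"].T+c["xyz"]
def ray(c,uv,h):
    K=c["camera_matrix"];uv=np.atleast_2d(uv).astype(float)
    d=np.c_[(uv[:,0]-K[0,2])/K[0,0],(uv[:,1]-K[1,2])/K[1,1],np.ones(len(uv))]@c["orientation"].T
    o=np.array(c["xyz"]);return o+d*((h-o[2])/d[:,2:])
def big(m,n=1):
    k,l,s,_=cv2.connectedComponentsWithStats(m.astype(np.uint8));i=1+np.argsort(-s[1:,4])[:n]
    return [l==j for j in i]
def rect(c,m,h):
    v,u=np.nonzero(m);P=ray(c,np.c_[u,v],h)[:,:2].astype(np.float32)
    return cv2.minAreaRect(P)
def box(u0,u1,v0,v1):
    m=np.zeros((480,640),bool);m[v0:v1,u0:u1]=1;return m
E
python3 - <<'E'
from h import *
from rig import finger_overhang
print(finger_overhang() if callable(finger_overhang) else finger_overhang)
t=dict(np.load("top0.npz"));s=dict(np.load("side0.npz"))
for n,c in(("top",t),("side",s)):
    W=cloud(c);Z=W[...,2];I=c["img"].astype(int);hsv=cv2.cvtColor(c["img"],cv2.COLOR_RGB2HSV)
    print(n)
    B=box(180,300,170,320) if n=="top" else box(230,380,170,260)
    B&=c["z_map"]>0
    m=big(B&(Z>38)&(Z<58))[0];print("cover",m.sum(),np.median(Z[m]),rect(c,m,47.5))
    m=big(B&(Z>4)&(Z<16))[0];print("plate",m.sum(),rect(c,m|big(B&(Z>38)&(Z<58))[0] if 0 else m,10))
    B=box(330,385,190,310) if n=="top" else box(255,375,275,325)
    m=big(B&(hsv[...,1]>120)&((hsv[...,0]<12)|(hsv[...,0]>168)))[0];print("handle",m.sum(),np.percentile(Z[m],[5,50,95]),rect(c,m,13))
    m=big(B&(Z>6)&(Z<40)&(c["z_map"]>0))[0];print("sd",m.sum(),rect(c,m,13))
    B=box(405,460,180,295) if n=="top" else box(285,410,325,395)
    m=big(B&(hsv[...,2]<110))[0];print("lever",m.sum(),np.percentile(Z[m],[5,50,95]),rect(c,m,15))
    np.save(n+"lev.npy",m)
    B=box(340,360,170,195) if n=="top" else box(370,400,270,295)
    m=big(B&(Z>8)&(c["z_map"]>0))[0];print("gear",rect(c,m,21))
c=t
cr=np.hstack([c["img"][170:310,180:310],c["img"][170:310,330:460]]);
cs=s["img"][170:310,220:350]
cv2.imwrite("pics/c1.png",cv2.resize(np.hstack([cr,cs]),None,fx=2,fy=4,interpolation=2)[:,:,::-1])
E
```

```text
19.0
top
cover 6893 47.38986379701532 ((519.646728515625, 135.24452209472656), (213.4482421875, 131.19656372070312), 7.975717067718506)
plate 1343 ((520.4249267578125, 131.28094482421875), (239.724853515625, 151.5564422607422), 7.925259590148926)
handle 442 [17.13221426 22.07422327 26.09708798] ((457.30670166015625, -119.03019714355469), (88.5974349975586, 23.372285842895508), 8.80118465423584)
sd 652 ((510.4767150878906, -110.28581237792969), (197.0115509033203, 25.746482849121094), 8.798707962036133)
lever 1228 [-1.9900075  20.97861734 30.6617769 ] ((533.0498046875, -262.6506652832031), (186.1759490966797, 53.16691589355469), 3.3677046298980713)
gear ((645.4246215820312, -91.52836608886719), (29.37273597717285, 30.04355812072754), 33.01799011230469)
side
cover 3710 47.59917305878565 ((518.1106567382812, 128.35751342773438), (214.04672241210938, 141.92987060546875), 8.201004028320312)
plate 1204 ((517.7041625976562, 127.6455078125), (239.69189453125, 156.36680603027344), 7.965552806854248)
handle 336 [16.6279058  22.10300543 26.12426674] ((457.26153564453125, -115.06712341308594), (83.4867935180664, 20.727916717529297), 7.915340423583984)
sd 802 ((509.012451171875, -110.63484191894531), (197.52761840820312, 35.20207977294922), 7.523878574371338)
lever 1999 [-0.37362598 20.65078101 30.24404056] ((533.8015747070312, -274.4803466796875), (199.41700744628906, 63.68144226074219), 13.925820350646973)
gear ((641.6608276367188, -102.85737609863281), (38.170997619628906, 30.207475662231445), 74.12245178222656)
```

Run:
```python
from h import *
t=dict(np.load("top0.npz"));s=dict(np.load("side0.npz"))
print("slot side",ray(s,[312,229],38),"expect 528,69")
for n,c in(("top",t),("side",s)):
    W=cloud(c);Z=W[...,2];B=box(405,460,180,295) if n=="top" else box(285,410,325,395)
    B&=c["z_map"]>0
    m=big(B&(Z>27)&(Z<36))[0];v,u=np.nonzero(m);P=ray(c,np.c_[u,v],30)[:,:2].astype(np.float32)
    b,r=cv2.minEnclosingCircle(P);print(n,"boss",b,r)
    m=B&(Z>21.5+1)&(Z<26.5);v,u=np.nonzero(m);P=ray(c,np.c_[u,v],24)[:,:2]
    P=P[P[:,0]<b[0]-100].astype(np.float32);e,r=cv2.minEnclosingCircle(P);print("eye",len(P),e,r)
    d=np.array(e)-b;print("dist",np.hypot(*d),"ang",np.degrees(np.arctan2(d[1],d[0])))
    m=B&(Z>17)&(Z<27);v,u=np.nonzero(m);P=ray(c,np.c_[u,v],22)[:,:2]
    k=(P[:,0]<b[0]-35)&(P[:,0]>b[0]-125);l=cv2.fitLine(P[k].astype(np.float32),2,0,.01,.01).ravel();print("arm ang",np.degrees(np.arctan2(l[1],l[0])),l)
```

```text
slot side [[529.85754629  62.59267948  38.        ]] expect 528,69
top boss (602.2282104492188, -258.1904602050781) 22.827604293823242
eye 80 (472.8583068847656, -275.79034423828125) 28.886133193969727
dist 130.5615864879793 ang -172.25286429716732
arm ang 9.092628 [ 9.8743415e-01  1.5803102e-01  5.2254388e+02 -2.7026712e+02]
side boss (601.069580078125, -259.5058288574219) 23.6303768157959
eye 115 (471.60565185546875, -276.4115905761719) 30.25303840637207
dist 130.56306326879835 ang -172.56025351658218
arm ang 9.185059 [ 9.8717791e-01  1.5962377e-01  5.2035822e+02 -2.7226877e+02]
```

View pics/c1.png

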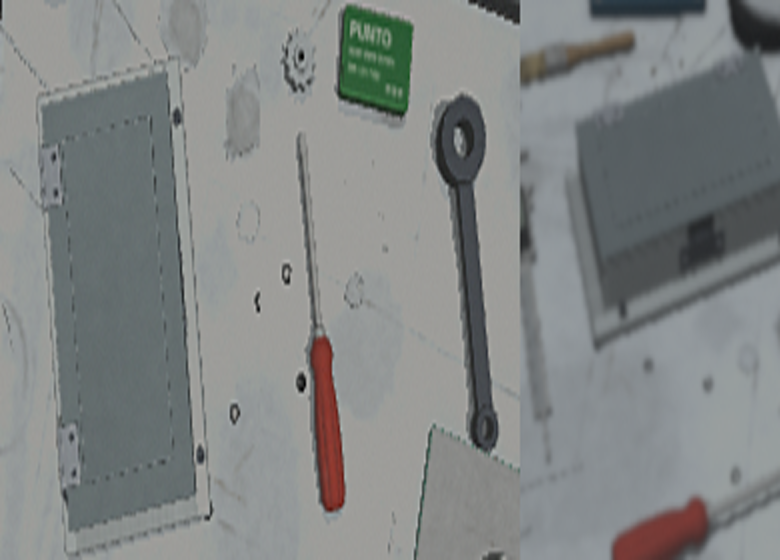

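```bash
cat >> h.py <<'E'
def go(x,y,z,ang=None):
    from rig import read_state
    s=read_state();R=s["tool_rot"];d=R.T@(np.array([x,y,z])-s["position"])/1000
    a=np.degrees(np.arctan2(R[1,0],R[0,0]));r=0 if ang is None else -np.radians((ang-a+180)%360-180)
    print("pos",s["position"].round(1),"ang",a.round(2),"q7",s["q"][6].round(2),"move",d.round(4),"roll",round(r,4),"t",s["clock"],"F",s["force"].round(1))
E
python3 -c "
from h import *
go(475.2,-116.3,120,8.8)"
```

```text
pos [ 159.9 -629.2  249. ] ang 14.26 q7 -0.05 move [ 0.432  -0.4191  0.13  ] roll 0.0953 t 0.1 F [ 0.3  0.8 -0.1]
```

Units first: shifts go in shares of 0.5 m and turns go in shares of pi/2 rad. So 0.432 m is 0.864, 0.13 m is 0.26, 0.095 rad is 0.0605.

Request:
carry_out:
  series:
    - [0.06,-0.06,0,0]
    - [0.12,-0.116,0,0.0127]
    - [0.18,-0.174,0,0.0255]
    - [0.24,-0.232,0,0.0382]
    - [0.3,-0.292,0,0.0509]
    - [0.36,-0.35,0,0.0605]
    - [0.42,-0.408,0,0.0605]
    - [0.48,-0.466,0,0.0605]
    - [0.54,-0.524,0,0.0605]
    - [0.6,-0.582,0,0.0605]
    - [0.66,-0.64,0,0.0605]
    - [0.72,-0.698,0.06,0.0605]
    - [0.78,-0.756,0.12,0.0605]
    - [0.82,-0.8,0.18,0.0605]
    - [0.85,-0.824,0.22,0.0605]
    - [0.864,-0.838,0.26,0.0605]
    - [0.864,-0.838,0.26,0.0605]
    - [0.864,-0.838,0.26,0.0605]
    - [0.864,-0.838,0.26,0.0605]
  claw: 0.6
  newtons: 100

```text
clock: 2.0
position: [475.8, -118.8, 121.2]
tool_rot: [[0.988, 0.151, 0.001], [0.151, -0.988, -0.001], [0.001, 0.001, -1.0]]
force: [0.4, 0.7, 1.4]
finger_gap: 0.6
grasp_force: 0.0
```

```bash
python3 -c "
from h import *
from rig import camera
c=camera('wrist');cv2.imwrite('pics/w1.png',c['img'][:,:,::-1])
go(475.2,-116.3,21.5,8.8)
hsv=cv2.cvtColor(c['img'],cv2.COLOR_RGB2HSV)
m=big((hsv[...,1]>120)&((hsv[...,0]<12)|(hsv[...,0]>168)))[0];print(m.sum(),rect(c,m,13))
"
```

```text
pos [ 476.  -118.9  121.5] ang 8.69 q7 -1.38 move [-0.0006 -0.0029  0.1   ] roll -0.0018 t 2.05 F [-0.2 -0.4  0.4]
3749 ((455.650634765625, -117.31851196289062), (92.76282501220703, 23.32910919189453), 9.28000545501709)
```

View pics/w1.png

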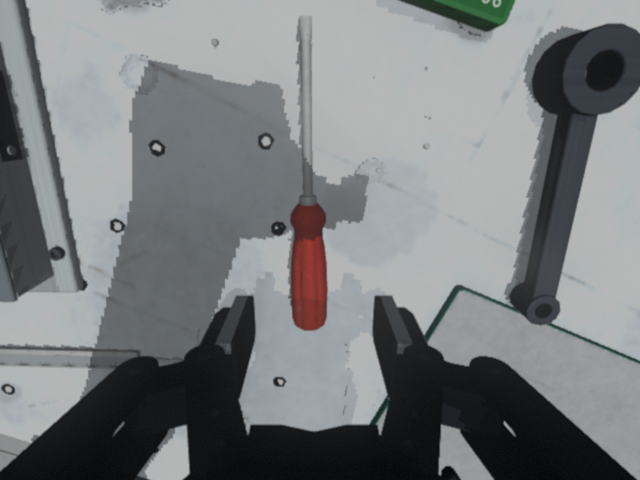

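The wrist view shows the handle at (309,270), centred between the fingers with its axis along tool x. I'll go down and grip it.

To row units: 0.1 m is 0.2, 0.085 m is 0.17.

Request:
carry_out:
  series:
    - [0,-0.004,0.06,0]
    - [0,-0.004,0.12,0]
    - [0,-0.004,0.17,0]
    - [0,-0.004,0.2,0]
    - [0,-0.004,0.2,0]
    - [0,-0.004,0.2,0]

```text
clock: 2.65
position: [476.0, -116.1, 21.1]
tool_rot: [[0.988, 0.153, 0.001], [0.153, -0.988, -0.0], [0.001, 0.001, -1.0]]
force: [-0.4, 0.3, 0.2]
finger_gap: 0.6
grasp_force: 0.0
```

Request:
carry_out:
  series:
    - [0,0,0,0]
    - [0,0,0,0]
    - [0,0,0,0]
    - [0,0,0,0]
    - [0,0,0,0]
    - [0,0,0,0]
    - [0,0,0,0]
    - [0,0,0,0]
  claw: 0
  newtons: 110

```text
clock: 3.45
position: [476.8, -115.9, 22.1]
tool_rot: [[0.988, 0.153, 0.003], [0.153, -0.988, -0.001], [0.003, 0.002, -1.0]]
force: [-0.9, -0.1, 5.7]
finger_gap: 0.277
grasp_force: 108.3
```

To row units: -0.08 m is -0.16, -0.06 m is -0.12.

Request:
carry_out:
  series:
    - [0,0,-0.04,0]
    - [0,0,-0.08,0]
    - [0,0,-0.12,0]
    - [0,0,-0.16,0]
    - [0,0,-0.16,0]
    - [0,0,-0.16,0]

```text
clock: 4.05
position: [475.6, -115.7, 100.8]
tool_rot: [[0.988, 0.153, 0.002], [0.153, -0.988, -0.001], [0.001, 0.001, -1.0]]
force: [0.6, 0.2, 0.4]
finger_gap: 0.274
grasp_force: 108.0
```

```bash
python3 -c "
from h import *
go(546,-63.3,110,97.95)"
```

```text
pos [ 475.6 -115.7  100.8] ang 8.81 q7 -1.4 move [ 0.0776 -0.041  -0.0091] roll -1.5558 t 4.05 F [0.6 0.2 0.4]
```

To row units: 0.077 m is 0.154, 0.07 m is 0.14, -1.556 rad is -0.9906.

Request:
carry_out:
  series:
    - [0.02,0,0,-0.0891]
    - [0.04,-0.008,0,-0.1783]
    - [0.06,-0.016,0,-0.2674]
    - [0.08,-0.02,0,-0.3565]
    - [0.1,-0.02,0,-0.4456]
    - [0.12,-0.026,0,-0.5348]
    - [0.14,-0.03,0,-0.6239]
    - [0.154,-0.032,0,-0.713]
    - [0.154,-0.032,0,-0.8021]
    - [0.154,-0.032,0,-0.8913]
    - [0.154,-0.032,0,-0.9549]
    - [0.154,-0.032,0,-0.9906]
    - [0.154,-0.032,0,-0.9906]
    - [0.154,-0.032,0,-0.9906]
    - [0.154,-0.032,0,-0.9906]

```text
clock: 5.55
position: [548.5, -87.9, 99.7]
tool_rot: [[-0.138, 0.99, -0.001], [0.99, 0.138, 0.0], [0.0, -0.001, -1.0]]
force: [0.0, 0.6, -0.9]
finger_gap: 0.275
grasp_force: 107.9
```

Run:
```python
from h import *
from rig import camera
go(550,-88.4,47,97.95)
t=camera("top");s=camera("side");w=camera("wrist")
np.savez("side1.npz",**s);np.savez("top1.npz",**t)
a=t["img"][140:340,190:410];b=s["img"][180:330,230:395]
f=lambda i:cv2.resize(i,(400,364 if i is a else 364),interpolation=2)
cv2.imwrite("pics/c2.png",np.hstack([f(a),f(b)])[:,:,::-1])
W=cloud(t);Z=W[...,2]
print(ray(t,[0,0],0)[0])
```

```text
pos [548.5 -87.9  99.7] ang 97.92 q7 -0.09 move [-0.0007  0.0015  0.0527] roll -0.0005 t 5.55 F [ 0.   0.6 -0.9]
[1046.59544281  648.92862963    0.        ]
```

View pics/c2.png

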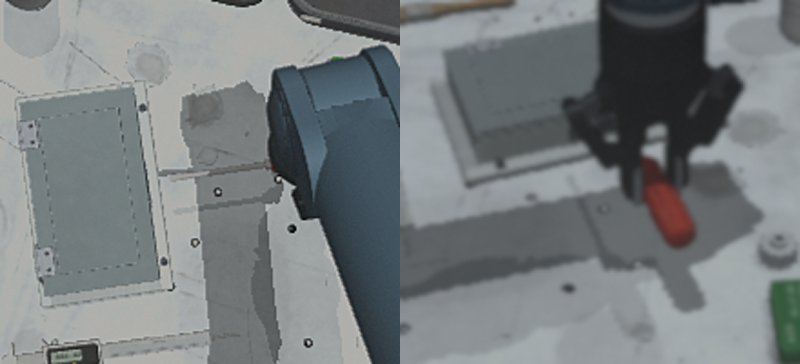

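The tip shows in the top view at about (277,236), just short of the front wall and in line with the slot. I'll measure its position and level.

Run:
```python
from h import *
t=dict(np.load("top1.npz"));W=cloud(t);Z=W[...,2]
m=box(265,340,225,245)&(Z>70)&(Z<110)
xf=np.array([-.138,.990]);yf=np.array([-.990,-.138])
P=W[m];d=P[:,:2]-[519.5,130.5];a=d@xf;b=d@yf
print(m.sum(),a.min())
for lo in range(-110,-50,8):
    k=(a>=lo)&(a<lo+8)
    if k.any():print(lo,k.sum(),np.median(b[k]).round(1),np.median(Z[m][k]).round(1),Z[m][k].max().round(1))
print("by ray",(ray(t,[276.9,236.3],90)[0,:2]-[519.5,130.5])@np.c_[xf,yf])
```

```text
192 -195.0993882154199
-110 12 1.9 92.0 94.2
-102 16 0.9 91.5 93.5
-94 13 1.6 89.6 92.8
by ray [-77.00437891  -1.97810722]
```

To row units: 0.052 m is 0.104, 0.04 m is 0.08.

Request:
carry_out:
  series:
    - [0,0,0.04,0]
    - [0,0,0.08,0]
    - [0,0,0.104,0]
    - [0,0,0.104,0]
    - [0,0,0.104,0]
    - [0.016,0,0.104,0]
    - [0.032,0,0.104,0]
    - [0.048,0,0.104,0]
    - [0.064,0,0.104,0]
    - [0.072,0,0.104,0]
    - [0.072,0,0.104,0]

```text
clock: 6.8
position: [543.8, -50.9, 48.5]
tool_rot: [[-0.141, 0.99, 0.0], [0.99, 0.141, 0.0], [0.0, 0.0, -1.0]]
force: [0.0, 0.0, -0.7]
finger_gap: 0.277
grasp_force: 108.0
```

Run:
```python
from h import *
from rig import camera
go(548.5,-87.9,47.5,97.95)
s=camera("side");t=camera("top")
f=lambda i:cv2.resize(i,(400,364),interpolation=2)
cv2.imwrite("pics/c3.png",np.hstack([f(t["img"][190:290,230:340]),f(s["img"][190:290,270:380])])[:,:,::-1])
```

```text
pos [543.8 -50.9  48.5] ang 98.09 q7 -0.21 move [-0.0373 -0.0006  0.0009] roll 0.0024 t 6.8 F [ 0.   0.  -0.7]
```

View pics/c3.png

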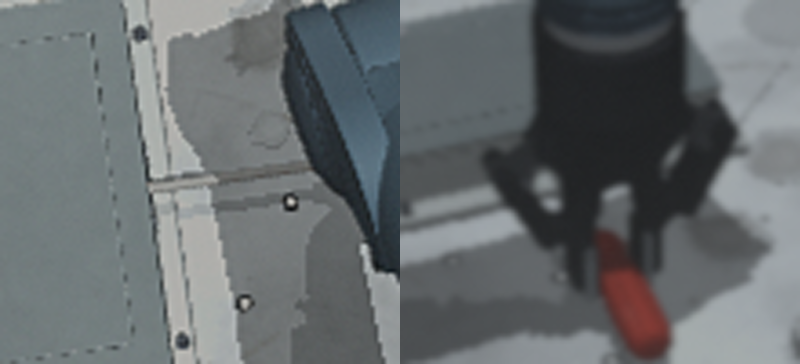

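The blade meets the cover's edge at crop (150,187), mid-slot, with no force. I'll push it further in.

To row units: 0.026 m is 0.052, 0.021 m is 0.042.

Request:
carry_out:
  series:
    - [0.014,0,0.002,0]
    - [0.028,0,0.002,0]
    - [0.042,0,0.002,0]
    - [0.052,0,0.002,0]
    - [0.052,0,0.002,0]
    - [0.052,0,0.002,0]

```text
clock: 7.5
position: [540.3, -26.3, 47.3]
tool_rot: [[-0.139, 0.99, 0.0], [0.99, 0.139, -0.0], [-0.0, 0.0, -1.0]]
force: [0.0, -0.4, -0.6]
finger_gap: 0.275
grasp_force: 108.0
```

To row units: -0.036 m is -0.072, -0.032 m is -0.064.

Request:
carry_out:
  series:
    - [0,0,-0.008,0]
    - [0,0,-0.016,0]
    - [0,0,-0.024,0]
    - [0,0,-0.032,0]
    - [0,0,-0.04,0]
    - [0,0,-0.048,0]
    - [0,0,-0.056,0]
    - [0,0,-0.064,0]
    - [0,0,-0.072,0]
    - [0,0,-0.072,0]
    - [0,0,-0.072,0]

```text
clock: 8.6
position: [540.6, -26.8, 83.6]
tool_rot: [[-0.138, 0.99, 0.001], [0.99, 0.138, -0.0], [-0.0, 0.001, -1.0]]
force: [0.2, -0.4, -2.8]
finger_gap: 0.276
grasp_force: 108.1
```

```bash
cat >> h.py <<'E'
def cov(c):
    W=cloud(c);o=np.array([519.5,130.5]);d=W[...,:2]-o
    a=d@np.array([-.138,.990]);b=d@np.array([-.990,-.138]);z=W[...,2]
    m=(abs(b)<100)&(a>-75)&(a<130)&(z>48)&(z<185)&(c["z_map"]>0)&(np.abs(b)>55)
    A,Zz=a[m],z[m]
    l=cv2.fitLine(np.c_[A,Zz].astype(np.float32),cv2.DIST_HUBER,0,.01,.01).ravel()
    print("cover n",m.sum(),"a",np.percentile(A,[2,98]).round(),"z",np.percentile(Zz,[2,98]).round(),"slope deg",np.degrees(np.arctan2(l[1],l[0])).round(1),"thru",l[2:].round())
E
python3 - <<'E'
from h import *
from rig import camera
s=camera("side");t=camera("top");cov(s);cov(t)
np.savez("side2.npz",**s)
cv2.imwrite("pics/c4.png",cv2.resize(np.hstack([t["img"][130:330,180:400],s["img"][130:330,200:420]]),(800,364))[:,:,::-1])
go(540,-26,47)
E
```

```text
cover n 454 a [-53.  63.] z [49. 87.] slope deg -18.2 thru [-1. 70.]
cover n 2651 a [-52.  61.] z [49. 86.] slope deg -18.3 thru [ 3. 68.]
pos [540.6 -26.8  83.5] ang 97.94 q7 -0.22 move [ 0.0009 -0.0005  0.0365] roll 0 t 8.7 F [-0.3 -0.5 -1.7]
```

View pics/c4.png

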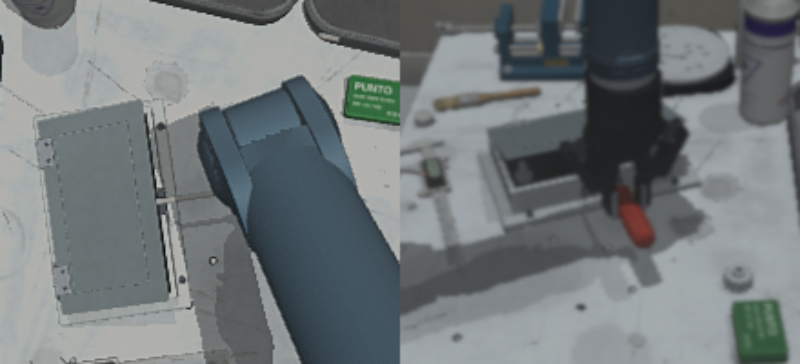

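The cover is at about 18° (0.32 rad), bearing on the blade inside the slot at crop (160,200). Next I'll swing it along an arc with the blade tip.

To row units: 0.057 m is 0.114, -0.0545 m is -0.109.

Request:
carry_out:
  series:
    - [0.008,0,-0.014,0]
    - [0.018,0,-0.028,0]
    - [0.026,0,-0.042,0]
    - [0.036,0,-0.054,0]
    - [0.048,0,-0.066,0]
    - [0.06,0,-0.077,0]
    - [0.072,0,-0.086,0]
    - [0.086,0,-0.096,0]
    - [0.1,0,-0.104,0]
    - [0.114,0,-0.109,0]
    - [0.114,0,-0.109,0]

```text
clock: 9.8
position: [532.4, 32.6, 138.4]
tool_rot: [[-0.141, 0.99, 0.001], [0.99, 0.141, 0.002], [0.002, 0.001, -1.0]]
force: [1.4, -0.0, -2.0]
finger_gap: 0.277
grasp_force: 108.4
```

Run:
```python
from h import *
from rig import camera
cov(camera("side"));cov(camera("top"));go(540,-26,47)
```

```text
cover n 842 a [23. 63.] z [ 51. 162.] slope deg -70.7 thru [ 41. 111.]
cover n 651 a [23. 66.] z [ 51. 163.] slope deg -69.7 thru [ 39. 125.]
pos [532.   31.5 137.7] ang 98.05 q7 -0.27 move [-0.0582 -0.0001  0.0906] roll 0 t 9.9 F [-0.4 -0.9 -0.3]
```

To row units: 0.058 m is 0.116, -0.002 m is -0.004.

Request:
carry_out:
  series:
    - [0.016,0,-0.004,0]
    - [0.032,0,-0.008,0]
    - [0.048,0,-0.01,0]
    - [0.064,0,-0.01,0]
    - [0.08,0,-0.008,0]
    - [0.094,0,-0.006,0]
    - [0.108,0,-0.004,0]
    - [0.116,0,-0.002,0]
    - [0.116,0,-0.002,0]
    - [0.116,0,-0.002,0]

```text
clock: 10.9
position: [524.2, 87.9, 138.6]
tool_rot: [[-0.139, 0.99, -0.0], [0.99, 0.139, 0.001], [0.001, -0.0, -1.0]]
force: [0.6, -0.0, -1.2]
finger_gap: 0.271
grasp_force: 108.4
```

Run:
```python
from h import *
from rig import camera
cov(camera("side"));cov(camera("top"));go(540,-26,47)
```

```text
cover n 1504 a [ 66. 103.] z [ 50. 161.] slope deg 72.4 thru [ 84. 102.]
cover n 1379 a [ 67. 104.] z [ 53. 162.] slope deg 72.4 thru [ 88. 118.]
pos [524.3  87.4 138.7] ang 97.95 q7 -0.38 move [-1.145e-01 -1.000e-04  9.160e-02] roll 0 t 11.0 F [-0.2 -0.6 -0.6]
```

To row units: -0.2 m is -0.4, -0.19 m is -0.38.

Request:
carry_out:
  series:
    - [-0.04,0,0,0]
    - [-0.1,0,0,0]
    - [-0.16,0,0,0]
    - [-0.22,0,0,0]
    - [-0.28,0,0,0]
    - [-0.34,0,0,0]
    - [-0.38,0,0.04,0]
    - [-0.4,0,0.1,0]
    - [-0.4,0,0.16,0]
    - [-0.4,0,0.2,0]
    - [-0.4,0,0.216,0]
    - [-0.4,0,0.224,0]
    - [-0.4,0,0.23,0]
    - [-0.4,0,0.23,0]
    - [-0.4,0,0.23,0]

```text
clock: 12.5
position: [553.0, -110.7, 24.9]
tool_rot: [[-0.139, 0.99, 0.002], [0.99, 0.139, -0.0], [-0.001, 0.002, -1.0]]
force: [0.2, 0.7, -0.3]
finger_gap: 0.274
grasp_force: 108.4
```

Run:
```python
from h import *
go(552,-110,22.3,97.95)
```

```text
pos [ 553.  -110.7   24.9] ang 97.97 q7 -0.12 move [ 0.0009 -0.0009  0.0025] roll 0.0004 t 12.5 F [ 0.2  0.7 -0.3]
```

Request:
carry_out:
  series:
    - [0,0,0.002,0]
    - [0,0,0.004,0]
    - [0,0,0.004,0]

```text
clock: 12.8
position: [552.5, -110.8, 22.2]
tool_rot: [[-0.139, 0.99, 0.001], [0.99, 0.139, -0.0], [-0.0, 0.001, -1.0]]
force: [0.2, -0.1, 1.2]
finger_gap: 0.276
grasp_force: 108.7
```

Request:
carry_out:
  series:
    - [0,0,0,0]
    - [0,0,0,0]
    - [0,0,0,0]
    - [0,0,0,0]
    - [0,0,0,0]
    - [0,0,0,0]
  claw: 0.7

```text
clock: 13.4
position: [552.1, -110.6, 21.8]
tool_rot: [[-0.139, 0.99, -0.0], [0.99, 0.139, 0.0], [0.0, -0.0, -1.0]]
force: [-0.2, 0.3, -0.1]
finger_gap: 0.698
grasp_force: 0.0
```

To row units: -0.14 m is -0.28, -0.12 m is -0.24.

Request:
carry_out:
  series:
    - [0,0,-0.04,0]
    - [0,0,-0.1,0]
    - [0,0,-0.18,0]
    - [0,0,-0.24,0]
    - [0,0,-0.28,0]
    - [0,0,-0.28,0]
    - [0,0,-0.28,0]

```text
clock: 14.1
position: [552.0, -110.8, 161.8]
tool_rot: [[-0.138, 0.99, 0.0], [0.99, 0.138, -0.0], [-0.001, 0.0, -1.0]]
force: [-0.3, -0.6, -0.1]
finger_gap: 0.702
grasp_force: 0.0
```

Run:
```python
from h import *
from rig import camera
t=camera("top");cov(t)
# balance from boss (601.6,-258.8), axis 9.1 deg
a=np.radians(9.1);b=np.array([601.6,-258.8])-41*np.array([np.cos(a),np.sin(a)]);print(b)
go(b[0],b[1],130,9.1)
```

```text
cover n 1680 a [ 66. 103.] z [ 51. 162.] slope deg 72.4 thru [ 85. 111.]
[ 561.11603392 -265.28448076]
pos [ 551.2 -110.8  160.7] ang 97.96 q7 0.01 move [-0.1544 -0.0115  0.0307] roll 1.5509 t 14.15 F [ 0.5 -0.1 -0.2]
```

To row units: -0.154 m is -0.308, -0.09 m is -0.18, 1.5 rad is 0.9549.

Request:
carry_out:
  series:
    - [-0.03,-0.002,0,0.0891]
    - [-0.06,-0.004,0,0.1783]
    - [-0.09,-0.006,0,0.2674]
    - [-0.12,-0.008,0,0.3565]
    - [-0.15,-0.01,0,0.4456]
    - [-0.18,-0.014,0,0.5348]
    - [-0.21,-0.016,0,0.6239]
    - [-0.24,-0.02,0,0.713]
    - [-0.27,-0.022,0,0.8021]
    - [-0.3,-0.023,0.02,0.8913]
    - [-0.308,-0.023,0.04,0.9549]
    - [-0.308,-0.023,0.06,0.9874]
    - [-0.308,-0.023,0.06,0.9874]
    - [-0.308,-0.023,0.06,0.9874]

```text
clock: 15.55
position: [561.0, -264.1, 130.1]
tool_rot: [[0.987, 0.16, -0.003], [0.16, -0.987, 0.001], [-0.003, -0.002, -1.0]]
force: [0.5, -0.3, 0.5]
finger_gap: 0.702
grasp_force: 0.0
```

Run:
```python
from h import *
from rig import camera
c=camera("wrist");cv2.imwrite("pics/w2.png",c["img"][:,:,::-1])
W=cloud(c);Z=W[...,2];ok=(c["z_map"]>0)&(abs(W[...,0]-560)<130)&(abs(W[...,1]+265)<60)
m=big(ok&(Z>27)&(Z<34))[0];P=W[m][:,:2].astype(np.float32);print("boss",cv2.minEnclosingCircle(P),m.sum())
m=ok&(Z>17)&(Z<25)&(W[...,0]<575)&(W[...,0]>480);P=W[m][:,:2].astype(np.float32)
l=cv2.fitLine(P,2,0,.01,.01).ravel();print(m.sum(),l,np.degrees(np.arctan2(l[1],l[0])))
go(561.1,-265.3,22,9.1)
```

```text
boss ((603.2379760742188, -257.4194641113281), 22.98417091369629) 3469
2802 [ 9.8768878e-01  1.5643165e-01  5.3033887e+02 -2.6880591e+02] 8.999836
pos [ 561.6 -264.2  130.9] ang 9.19 q7 -1.18 move [-0.0006  0.0011  0.1089] roll 0.0015 t 15.6 F [ 0.4  0.2 -0.5]
```

View pics/w2.png

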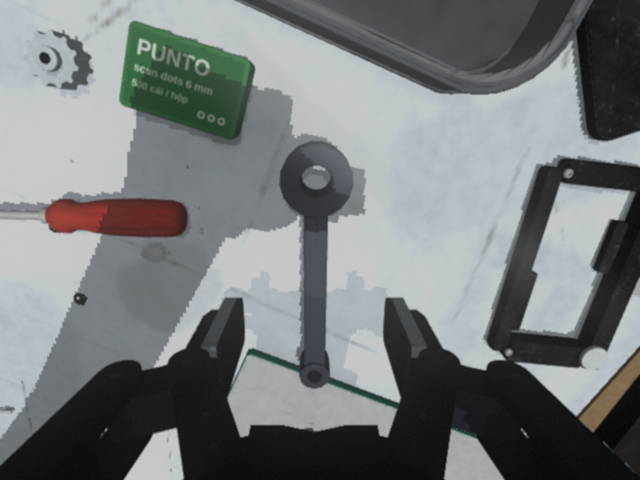

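The wrist view shows the boss at (316,178), the eye at (314,374) and the arm centred between the fingers. The screwdriver lies free at (120,217). I'll go down and grip the lever.

Request:
carry_out:
  series:
    - [0,0,0.06,0]
    - [0,0,0.12,0]
    - [0,0,0.17,0]
    - [0,0,0.2,0]
    - [0,0,0.216,0]
    - [0,0,0.216,0]
    - [0,0,0.216,0]

```text
clock: 16.3
position: [563.1, -265.1, 24.9]
tool_rot: [[0.987, 0.158, 0.002], [0.158, -0.987, -0.001], [0.002, 0.001, -1.0]]
force: [0.5, 0.8, 1.0]
finger_gap: 0.7
grasp_force: 0.0
```

Request:
carry_out:
  series:
    - [0,0,0,0]
    - [0,0,0,0]
    - [0,0,0,0]
    - [0,0,0,0]
    - [0,0,0,0]
    - [0,0,0,0]
    - [0,0,0,0]
    - [0,0,0,0]
    - [0,0,0,0]
    - [0,0,0,0]
  claw: 0
  newtons: 100

```text
clock: 17.3
position: [562.7, -265.0, 25.0]
tool_rot: [[0.987, 0.158, 0.001], [0.158, -0.987, -0.0], [0.001, 0.001, -1.0]]
force: [-1.0, 0.7, 6.8]
finger_gap: 0.16
grasp_force: 99.1
```

To row units: -0.11 m is -0.22, -0.1 m is -0.2.

Request:
carry_out:
  series:
    - [0,0,-0.02,0]
    - [0,0,-0.06,0]
    - [0,0,-0.1,0]
    - [0,0,-0.16,0]
    - [0,0,-0.2,0]
    - [0,0,-0.22,0]
    - [0,0,-0.22,0]
    - [0,0,-0.22,0]
    - [0,0,-0.22,0]

```text
clock: 18.2
position: [560.3, -264.3, 131.6]
tool_rot: [[0.987, 0.158, -0.004], [0.158, -0.987, 0.002], [-0.004, -0.002, -1.0]]
force: [0.2, -0.1, -4.5]
finger_gap: 0.159
grasp_force: 98.5
```

```bash
cat >> h.py <<'E'
def lev(n="wrist"):
    from rig import camera,read_state
    c=camera(n);s=read_state();W=cloud(c)-s["position"];R=s["tool_rot"];T=W@R # tool frame
    ok=(c["z_map"]>0)&(abs(T[...,1])<40)&(T[...,0]>-135)&(T[...,0]<75)
    x,y,z=T[...,0],T[...,1],T[...,2]
    m=big(ok&(x>12)&(z<3)&(z>-30))[0];P=np.c_[x[m],y[m]].astype(np.float32);b,r=cv2.minEnclosingCircle(P)
    print("boss xy in tool",np.round(b,1),"r",round(r,1),"z",np.median(z[m]).round(1),"slope",np.polyfit(x[m],z[m],1)[0].round(3))
    m=ok&(x<-25)&(x>-118)&(abs(y)<25)&(z<20)&(z>-25);P=np.c_[x[m],y[m]].astype(np.float32)
    if m.sum()>30:
        l=cv2.fitLine(P,2,0,.01,.01).ravel();print("arm ang",np.degrees(np.arctan2(l[1],l[0])).round(2),"z slope",np.polyfit(x[m],z[m],1)[0].round(3),m.sum())
    return c
E
python3 - <<'E'
from h import *
c=lev();
t=lev("top")
go(0,0,0)
E
```

```text
boss xy in tool [38.7 -0.9] r 25.4 z -4.5 slope -0.0
arm ang -0.82 z slope -0.003 1734
boss xy in tool [40.9 -0.8] r 23.1 z -3.4 slope -0.016
arm ang 0.37 z slope 0.006 554
pos [ 560.8 -264.3  132. ] ang 9.1 q7 -1.18 move [-0.5116 -0.3495  0.1341] roll 0 t 18.3 F [ 0.   0.1 -5.5]
```

Run:
```python
from h import *
from rig import camera
o=np.array([519.5,130.5]);xf=np.array([-.138,.990]);yf=np.array([-.990,-.138])
for n in("top","side"):
    c=camera(n);W=cloud(c);Z=W[...,2];d=W[...,:2]-o;a=d@xf;b=d@yf
    for b0 in(-71.5,78.5):
        m=(abs(a)<25)&(abs(b-b0)<20)&(Z>31)&(Z<40)&(c["z_map"]>0)
        if m.sum()<3: print(n,b0,"none");continue
        v,u=np.nonzero(m);P=ray(c,np.c_[u,v],36)[:,:2]
        print(n,b0,m.sum(),"a,b",np.median(a[m]).round(1),np.median(b[m]).round(1),"circ",cv2.minEnclosingCircle(P.astype(np.float32)))
    m=(abs(b)<125)&(abs(a)<80)&(Z>4)&(Z<16)&(c["z_map"]>0)
    m=(abs(b)<112)&(abs(a)<68)&(Z>40)&(Z<48)&(c["z_map"]>0)&(a<50);print("rim",rect(c,m,44),m.sum())
    cv2.imwrite(f"pics/{n}5.png",c["img"][:,:,::-1])
    if n=="top": cv2.imwrite("pics/c5.png",cv2.resize(c["img"][170:320,180:330],(600,600),interpolation=2)[:,:,::-1])
```

```text
top -71.5 53 a,b 2.6 -71.4 circ ((590.173095703125, 141.82513427734375), 8.859421730041504)
top 78.5 13 a,b 1.7 78.2 circ ((441.88385009765625, 121.33436584472656), 3.672253131866455)
rim ((521.0517578125, 125.25753784179688), (211.4532470703125, 109.26752471923828), 7.983865261077881) 558
side -71.5 32 a,b 0.9 -69.3 circ ((587.6809692382812, 137.61447143554688), 9.609037399291992)
side 78.5 10 a,b 0.5 80.7 circ ((439.579345703125, 117.33499145507812), 5.462089538574219)
rim ((518.6564331054688, 121.97019958496094), (211.6471710205078, 117.1718521118164), 7.610670566558838) 308
```

View pics/c5.png

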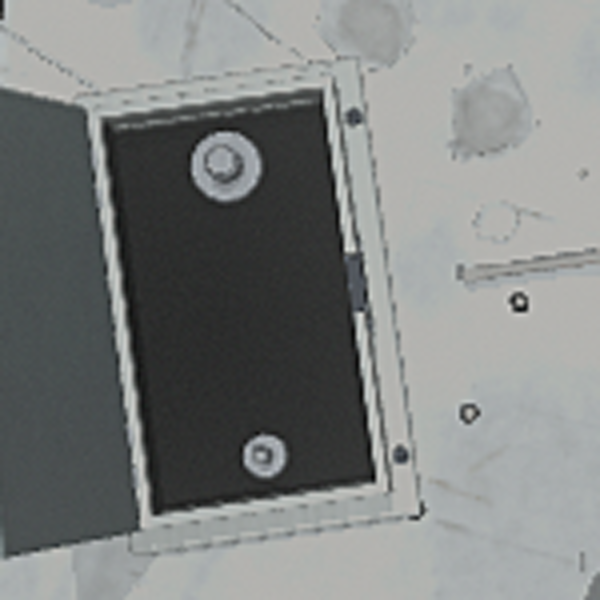

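Pins at crop (223,163) and (263,456), on the expected positions and 150 mm apart; the tray is open and the cover is clear.

```bash
python3 -c "
from h import *
go(549.4,134.2,140,7.95)"
```

```text
pos [ 561.4 -264.5  132.6] ang 9.11 q7 -1.18 move [ 0.0512 -0.3956 -0.007 ] roll 0.0202 t 18.4 F [ 0.2 -0.3 -5.1]
```

To row units: -0.3955 m is -0.791, -0.007 m is -0.014, 0.02 rad is 0.0127.

Request:
carry_out:
  series:
    - [0.004,-0.03,-0.014,0]
    - [0.01,-0.08,-0.014,0]
    - [0.018,-0.14,-0.014,0]
    - [0.026,-0.2,-0.014,0.0032]
    - [0.034,-0.26,-0.014,0.0064]
    - [0.042,-0.32,-0.014,0.0095]
    - [0.05,-0.38,-0.014,0.0127]
    - [0.058,-0.44,-0.014,0.0127]
    - [0.066,-0.5,-0.014,0.0127]
    - [0.074,-0.56,-0.014,0.0127]
    - [0.082,-0.62,-0.014,0.0127]
    - [0.088,-0.68,-0.014,0.0127]
    - [0.096,-0.73,-0.014,0.0127]
    - [0.1,-0.77,-0.014,0.0127]
    - [0.102,-0.791,-0.014,0.0127]
    - [0.102,-0.791,-0.014,0.0127]
    - [0.102,-0.791,-0.014,0.0127]
    - [0.102,-0.791,-0.014,0.0127]

```text
clock: 20.2
position: [550.1, 131.5, 140.6]
tool_rot: [[0.991, 0.136, -0.0], [0.136, -0.991, -0.002], [-0.001, 0.002, -1.0]]
force: [-0.3, -0.2, -4.3]
finger_gap: 0.16
grasp_force: 98.5
```

```bash
python3 -c "
from h import *
lev();lev('side')
go(549.4,134.2,91,7.95)"
```

```text
boss xy in tool [38.3 -0.9] r 26.0 z -4.6 slope -0.001
arm ang -0.83 z slope -0.001 1723
boss xy in tool [40.   0.7] r 25.5 z -3.1 slope -0.038
arm ang -1.44 z slope 0.011 453
pos [550.1 131.7 140.6] ang 7.78 q7 -1.93 move [-0.0004 -0.0026  0.0496] roll -0.0029 t 20.3 F [ 0.4 -0.4 -5. ]
```

To row units: 0.0495 m is 0.099, 0.046 m is 0.092, -0.003 rad is -0.0019.

Request:
carry_out:
  series:
    - [0,-0.005,0.02,-0.0019]
    - [0,-0.005,0.04,-0.0019]
    - [0,-0.005,0.06,-0.0019]
    - [0,-0.005,0.08,-0.0019]
    - [0,-0.005,0.092,-0.0019]
    - [0,-0.005,0.099,-0.0019]
    - [0,-0.005,0.099,-0.0019]
    - [0,-0.005,0.099,-0.0019]
    - [0,-0.005,0.099,-0.0019]

```text
clock: 21.2
position: [550.1, 136.5, 91.9]
tool_rot: [[0.99, 0.141, 0.001], [0.141, -0.99, 0.0], [0.001, -0.0, -1.0]]
force: [0.2, -1.1, -4.4]
finger_gap: 0.159
grasp_force: 98.6
```

Run:
```python
from h import *
from rig import camera
c=lev();go(549.4,134.2,91,7.95)
s=camera("side");t=camera("top");cov(s)
# lever in world: dark mask heights 84..100
for n,k in(("side",s),("top",t),("wrist",c)):
    W=cloud(k);Z=W[...,2];ok=k["z_map"]>0
    m=ok&(Z>92.5)&(Z<99)&(abs(W[...,0]-590)<30)&(abs(W[...,1]-140)<30)
    if m.sum()>10:
        m=big(m)[0];print(n,"boss",cv2.minEnclosingCircle(W[m][:,:2].astype(np.float32)),"z",np.median(Z[m]).round(1))
    m=ok&(Z>83)&(Z<94)&(abs(W[...,0]-440)<18)&(abs(W[...,1]-120)<18)
    if m.sum()>10:
        m=big(m)[0];print(n,"eye",cv2.minEnclosingCircle(W[m][:,:2].astype(np.float32)),"z",np.median(Z[m]).round(1),m.sum())
f=lambda i:cv2.resize(i,(400,300),interpolation=2)
cv2.imwrite("pics/c6.png",np.hstack([f(c["img"]),f(s["img"][140:290,200:400])])[:,:,::-1])
```

```text
boss xy in tool [38.1  0.3] r 26.5 z -4.6 slope -0.005
arm ang -0.65 z slope 0.002 1719
pos [550.  136.4  91.9] ang 8.13 q7 -1.97 move [-0.001   0.0021  0.0009] roll 0.0031 t 21.25 F [ 0.7 -0.5 -3.8]
cover n 1893 a [-20. 102.] z [ 52. 160.] slope deg 20.2 thru [44. 98.]
side boss ((589.0765380859375, 142.67294311523438), 25.198604583740234) z 95.6
side eye ((444.47406005859375, 120.28128051757812), 17.330982208251953) z 88.6 99
wrist boss ((590.8114013671875, 142.95529174804688), 23.080108642578125) z 96.6
```

View pics/c6.png

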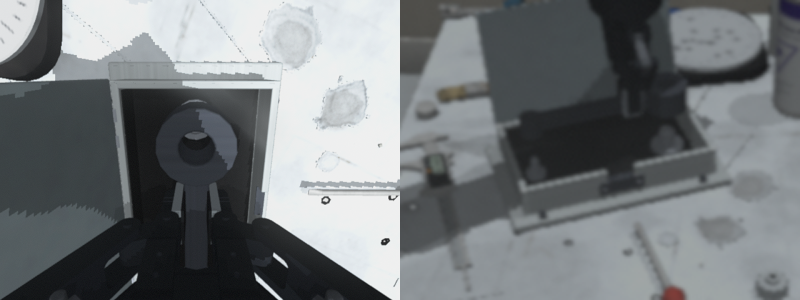

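The wrist view shows the boss at (195,143), over the tray at the big pin's end, and the side view shows the lever level above the rim with the cover open. A small shift of 2 mm centres it.

To row units: 0.002 m is 0.004, -0.001 m is -0.002, 0.003 rad is 0.0019.

Request:
carry_out:
  series:
    - [-0.002,0.002,0.002,0.0013]
    - [-0.002,0.004,0.002,0.0019]
    - [-0.002,0.004,0.002,0.0019]
    - [-0.002,0.004,0.002,0.0019]
    - [-0.002,0.004,0.002,0.0019]
    - [-0.002,0.004,0.002,0.0019]
    - [-0.002,0.004,0.002,0.0019]
    - [-0.002,0.004,0.002,0.0019]

```text
clock: 22.15
position: [548.8, 134.2, 90.3]
tool_rot: [[0.99, 0.138, -0.0], [0.138, -0.99, 0.0], [0.0, -0.0, -1.0]]
force: [0.3, 0.7, -4.9]
finger_gap: 0.156
grasp_force: 98.6
```

Run:
```python
from h import *
from rig import camera
c=lev();go(549.4,134.2,91,7.95)
W=cloud(c);Z=W[...,2];m=big((c["z_map"]>0)&(Z>91)&(Z<99)&(abs(W[...,0]-590)<30)&(abs(W[...,1]-140)<30))[0]
print("boss",cv2.minEnclosingCircle(W[m][:,:2].astype(np.float32)))
# same-camera pin check through the bore
s=camera("side");W=cloud(s);Z=W[...,2];d=W[...,:2]-[519.5,130.5];a=d@np.array([-.138,.99]);b=d@np.array([-.99,-.138])
m=(s["z_map"]>0)&(abs(b)<100)&(a>66)&(a<110)&(Z>60)&(Z<165)
print("cover slope",np.degrees(np.arctan(np.polyfit(Z[m],a[m],1)[0]))+90)
for n,b0 in(("boss",-71.5),("eye",78.5)):
    m=(s["z_map"]>0)&(abs(a)<28)&(abs(b-b0)<26)&(Z>75)&(Z<105);print(n,m.sum(),a[m].min().round(1),a[m].max().round(1),b[m].min().round(1),b[m].max().round(1),Z[m].max().round(1))
```

```text
boss xy in tool [38.1 -0.7] r 26.2 z -4.6 slope -0.006
arm ang -0.17 z slope 0.002 1708
pos [548.8 134.2  90.3] ang 7.96 q7 -1.97 move [ 0.0006  0.0001 -0.0007] roll 0.0002 t 22.2 F [-0.5  0.9 -2.7]
boss ((589.6339721679688, 140.51763916015625), 22.9892635345459)
cover slope 107.41173899598292
boss 319 -26.0 22.8 -90.2 -45.6 98.7
eye 190 -14.3 13.8 52.9 93.1 91.8
```

```bash
python3 -c "
from rig import job_done
print(job_done())"
```

```text
the job is handed in; nothing more can be done
None
```

I handed the job in at about 22 s of the 67 s allowed. The blade raised the cover and swung it to about 107° (1.87 rad), the screwdriver is on the table, and the lever is held level at its balance point about 3 cm above the pin tips. The big bore measured within about 1 mm of its pin; the small bore looked within about 3 mm, measured less directly. No verdict came back from the judge.

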